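Empty the tipping pot of castings into a sorting tray

TASK

Slide the wooden tray in under the steel pot, between the stand's uprights, until its back wall meets the blue stop bar. Then tip the pot forward by its red bar until all five castings have dropped into the tray, and ease it back upright with the bar, never letting it swing or drop back by itself. Leave the tray flat in its place with all the castings in it, and do not disturb the jar, the tin and the hammer.

Things in the scene. Friction and masses are not known exactly. Their poses are not given: they have to be found in the camera images.
- stand: Fixed dark steel tipping stand. Origin on the bench midway between its two uprights, z up. Own -x = front, the side the pot pours to; own y = along the hinge. Uprights 168 mm high, 20 mm in x, 8 mm thick, centred at x = 0, y = +-72 mm: 136 mm clear between them; feet 10 mm high lie outside y = +-68. Blue stop bar, 22 mm high, across the bench behind, its front face at x = +47 mm.
- tray_home (a point): Where the tray's origin belongs, its axes along these (the stand's): on the bench at stand x = -28 mm, y = 0, the tray's rear wall then touching the blue stop bar. The tray goes in from the stand's front, between the uprights, under the pot, tab outwards.
- hinge (a point): Middle of the pot's hinge line, 155 mm straight above the stand's origin. Axes are the stand's; the hinge runs along y.
- pot (a joint): Pot angle about the hinge, rad: 0 upright (at a stop), grows as the mouth tips to the stand's front; end stop 2.4, mouth steeply down. The castings slide out between about 1.7 and 2.3. Hinge nearly free, pot bottom-heavy: let go at any angle it swings back upright fast by itself. Tipping takes under 4 N along the bar's path (up to 10 N if pushed level at the start).
- mouth (a point): Centre of the mouth of the open steel pot (mouth 92 mm, bottom 64 mm across, 72 mm high, wall 4 mm, 0.3 to 0.55 kg); z out of the mouth. Upright, it is 20 mm behind the hinge line (stand +x) at hinge height, the pot's underside 83 mm above the bench.
- bar (a point): Centre of the red round cross bar (12 mm thick, 108 mm long, along the hinge) for tipping the pot. Rigid with the pot: 8 mm arms at y = +-54 mm join it to the hinge line, 120 mm away. Pot upright: 111 mm behind (stand +x) and 45 mm above the hinge. It goes up and over to the front: elevation above stand +x = 0.38 rad + pot angle. Push it from behind, or let it stand loosely between two fingers.
- tray: Loose light wooden tray, blue lining, 150 x 104 x 35 mm (x, y, z), walls and floor 5 mm, 0.2 to 0.45 kg. Origin: centre of its underside, z up. On its front (-x) wall a dark wooden tab, 12 mm thick (x), 40 mm wide (y), centred at x = -73 mm, its top 62 mm above the bench: pinch it across x to slide the tray, or push the front wall.
- casting0: One of the five castings that start in the pot: a brass lump about 15 x 13 x 12 mm, 18 g. Origin at its centre.
- casting1: One of the five castings that start in the pot: a copper lump about 15 x 13 x 12 mm, 18 g. Origin at its centre.
- casting2: One of the five castings that start in the pot: a brass lump about 15 x 13 x 12 mm, 18 g. Origin at its centre.
- casting3: One of the five castings that start in the pot: a copper lump about 15 x 13 x 12 mm, 18 g. Origin at its centre.
- casting4: One of the five castings that start in the pot: a brass lump about 15 x 13 x 12 mm, 18 g. Origin at its centre.
- jar: Bystander: loose green glass jar with a steel cap, 64 mm across, 65 mm high; origin centre of its underside.
- tin: Bystander: loose small round steel tin, 56 mm across, 40 mm high; origin centre of its underside.
- hammer: Bystander: loose hammer, 200 mm, lying on the bench; handle to its own -x.
Things that resemble listed ones, but are neither listed nor needed, are in the scene too. Of the things that look like the stand, take the one that is farthest to the robot's left at the start.

How it is judged:
By the outcome, as a careful person would: the job done as asked, in the order asked, and still so for the second after the job is handed in, with the robot touching nothing.
It also fails if it takes over 72 s, if anything falls off the work surface, if the arm or the gripper's body presses on something with over 40 N, if the wrist force passes 120 N, or if a joint passes its speed limit or range.

ROBOT

A 7-joint arm with a two-finger parallel gripper is mounted at the origin on the work surface. World frame = base frame: x ahead of the robot, y to its left, z up, the work surface at z = 0. Lengths are in m, angles in rad, forces in N, time in s.
With the tool pointing down it reaches from about 0.35 to 0.9 m from the base axis. Payload 8.1 kg.
Tool frame: the origin (TCP) lies at the very end of the fingers, on their centre line; the grasp point (between the pads) lies 19 mm behind it; z points along the fingers, y is the line along which they close (so a half turn about z gives the same grasp; the last joint's range is limited). The gripper opens to 92 mm and grips with 3 to 60 N. Pads are 19 mm wide; open, the fingers measure 130 mm over their backs; the gripper's body (75 mm by 190 mm) begins 47 mm behind the grasp point.
Start: joints at [0.999, 0.434, 0.025, 1.573, -0.012, 1.134, -0.075], TCP at [0.282, -0.558, 0.227] pointing down, gripper open.
Joint ranges: [-2.62, 2.62], [-0.44, 2.09], [-1.27, 1.32], [0.08, 2.57], [-1.32, 4.46], [0.12, 2], [-2.74, 2.74]. Speed limits (rad/s): [2.22, 2.22, 3.01, 3.01, 3.14, 3.14, 3.14].

INTERFACE

Orientations are given as a rotation vector (axis times angle).
In Python, from cell import observe, get_image, sign_off, find_in, trace, place_of gives the robot as it stands. The module is installed in compiled form; this text tells all that it offers.
- The arm moves only by the shell command python3 -m handwheel 'ROWS' [OPENING] [FORCE]. ROWS is JSON, a list of rows, each a list of 6 numbers: the shift along the tool's x, y, z each as a share of 0.02 m, from -1 to 1, then the turn, a rotation vector about the tool's x, y, z each as a share of 4 degrees, from -1 to 1. A call has 1 to 8 rows; each row shifts and turns the commanded pose from where the row before left it, along the tool's axes as they then stand; what a row does not reach is not made up. A row lasts 1/12 s, in which the tool goes at most 41.7 mm and 7.16 degrees, less where a joint would pass 70% of its speed; a pose out of reach is approached as far as the arm can. A call with a number of a shift or a turn outside -1 to 1 is refused whole. A call with a gripper value outside its range is refused whole. OPENING is the opening, from 0 (shut) to 1 (fully open), set as the call begins (- or left out, the last holds). The fingers move at their own pace and stop on an object; FORCE is the grip in N (left out, the last holds). Time passes only in rows, so rows that do not move let the fingers close. It gives the time, the measured TCP pose, the force, the opening and the grip force at its end, in the units of the state.
- observe(): the state, without advancing time (a new reading comes with each control period).
- get_image(name): name is "scene" or "top" or "wrist"; returns a dict with "image" (420x560x3 uint8, red, green, blue), "fx", "fy", "cx", "cy" (pixels), "position" and "orientation" of the camera in the world. Camera axes: x right, y down, z forward; pixel columns grow to the right and rows downward; lengths in m; the calibration is good to about 2 mm. A picture is of the moment at which its call begins. There is no depth.
- sign_off(): hands the job in; it is judged then, once.
Trained networks look in the newest picture that a camera, given by its name, has taken for a name from the list of things; names that differ only in an ending like _2 or _b are one class to them, and where a whole thing is asked for, a point or a joint stands for the part that bears it (a point fixed in the world has none). Each returns a list of dicts, best first, with "score" (0 to 1); they miss things now and then, are a little off and sometimes report something else, mostly with a low value. They report only what shows in the picture. A call takes as long as a camera call. They do not tell look-alikes from the thing itself.
- find_in(label, camera): "rect" ([centre column, centre row, width, height] as shares, 0 to 1, of the picture: columns of its width, rows of its height, round what is visible of it).
- trace(label, camera): "region" (420x560 bool, what is visible of it) and "rect" ([centre column, centre row, width, height] as shares, 0 to 1, of the picture: columns of its width, rows of its height, round what is visible of it).
- place_of(label, camera): "point" ([column, row] as shares, 0 to 1, of the picture: columns of its width, rows of its height: a listed point, or the origin of a listed thing).
The state is a dict: "clock": time; "joints": joint angles; "dq": joint speeds; "joint_efforts": joint torques, N m; "position": TCP position; "ee_rot": TCP orientation; "force": force on the tool from outside, world axes, zero at the start; "ft_torque": the same for the moment, N m; "width": opening from 0.0 (shut) to 1.0 (fully open); "gripper_force": force on a finger pad.
Only numpy, scipy, OpenCV 4.12 (cv2) and the standard library are available. Lean on these libraries where they do the work, as an engineer would, in place of code of your own. Each camera call takes 0.05 s, during which the arm holds its last target. There are 200 camera calls.

## Working session

There is one attempt and no reset: what is moved stays moved. The work goes in short steps, Python scripts to look and compute and a shell command to move; the robot and the scene stay as the last step left them, time stands still between calls to the robot, and variables do not carry over. Pictures are saved under pics/ and viewed, at most 13 in all, crops included, and the job is handed in when it is done.

```bash
mkdir -p pics
cat > h.py <<'E'
import numpy as np, cv2
from scipy.spatial.transform import Rotation as R
from cell import observe,get_image,sign_off,find_in,trace,place_of
def Rm(o):
    o=np.array(o,float)
    if o.shape==(3,3): return o
    return (R.from_rotvec(o) if o.size==3 else R.from_quat(o)).as_matrix()
def ray(im,c,r):
    d=Rm(im['orientation'])@np.array([(c-im['cx'])/im['fx'],(r-im['cy'])/im['fy'],1]); return np.array(im['position']),d
def onz(im,c,r,z=0):
    p,d=ray(im,c,r); return p+d*(z-p[2])/d[2]
def proj(im,P):
    q=Rm(im['orientation']).T@(np.array(P)-im['position']); return q[0]/q[2]*im['fx']+im['cx'],q[1]/q[2]*im['fy']+im['cy']
def save(im,n): cv2.imwrite('pics/'+n,im['image'][...,::-1])
E
python3 - <<'E'
from h import *
a=get_image('scene');b=get_image('top');cv2.imwrite('pics/a.png',cv2.resize(np.vstack([a['image'],b['image']])[...,::-1],(448,672)) if 0 else np.hstack([a['image'],b['image']])[...,::-1][:, :]) 
cv2.imwrite('pics/s1.png',cv2.resize(a['image'],(784,588))[...,::-1]);cv2.imwrite('pics/t1.png',cv2.resize(b['image'],(784,588))[...,::-1])
for im,n in((a,'scene'),(b,'top')):
    print(n,im['position'],im['orientation'],im['fx'],im['cx'],im['cy'])
    for l in ['stand','tray_home','hinge','mouth','bar','tray','jar','tin','hammer','casting0']:
        print(l,[(round(d['score'],2),np.round(np.array(d['point'])*[560,420],1).tolist(), onz(im,*(np.array(d['point'])*[560,420]),{'hinge':.155,'mouth':.155,'bar':.2}.get(l,0)).round(3).tolist()) for d in place_of(l,n)[:4]])
print(observe())
E
```

```text
scene [ 1.00332775 -0.75651228  0.76322903] [-2.10454732 -0.61149847  0.30047235] 532.9700398442656 272.8543812066254 209.52549195566664
stand [(0.78, [287.8, 233.5], [0.511, 0.121, 0.0])]
tray_home []
hinge [(0.74, [295.2, 179.2], [0.525, 0.12, 0.155]), (0.59, [155.8, 204.1], [0.337, -0.119, 0.155])]
mouth [(0.95, [159.3, 198.6], [0.329, -0.1, 0.155]), (0.59, [293.4, 170.8], [0.503, 0.149, 0.155])]
bar [(0.91, [301.3, 136.0], [0.476, 0.23, 0.2]), (0.88, [167.9, 157.9], [0.288, -0.019, 0.2])]
tray [(0.93, [196.1, 349.4], [0.549, -0.27, 0.0]), (0.52, [290.5, 176.1], [0.384, 0.351, 0.0])]
jar [(0.58, [296.3, 384.1], [0.74, -0.237, 0.0]), (0.16, [289.4, 235.2], [0.518, 0.117, 0.0])]
tin [(0.92, [366.4, 310.9], [0.771, -0.012, 0.0])]
hammer [(0.93, [247.3, 194.4], [0.336, 0.208, 0.0])]
casting0 []
top [ 0.31707745 -0.00912785  1.19274126] [-2.13841549  2.05963931 -0.23573303] 532.6883817062374 291.981122514398 213.26079151942275
stand [(0.59, [347.2, 327.6], [0.341, -0.13, 0.0]), (0.17, [169.2, 244.2], [0.511, 0.276, 0.0])]
tray_home []
hinge [(0.9, [225.5, 231.1], [0.516, 0.13, 0.155]),
[... 717 characters left out ...]
 0.0])]
{'clock': 1.1, 'joints': array([ 0.99936112,  0.43448556,  0.02496521,  1.57319931, -0.01157997,
        1.13397928, -0.07509333]), 'dq': array([-0.00074178, -0.00033687, -0.00064206, -0.00058708,  0.0002576 ,
       -0.00013128, -0.0012456 ]), 'joint_efforts': array([-1.10314577e-03, -6.67680430e+01,  9.83405337e-01, -3.14807081e+01,
       -6.07035449e-02,  3.28333327e-02,  7.43916553e-05]), 'position': array([ 0.28240308, -0.55758407,  0.22675069]), 'ee_rot': array([3.05561099e+00, 7.29642730e-01, 1.24726040e-05]), 'force': array([ 0.21496927, -0.02895663,  0.40457994]), 'ft_torque': array([-0.00475443, -0.07728711, -0.02345753]), 'gripper_force': 0.0, 'width': 1.0003953248280568}
```

View pics/s1.png

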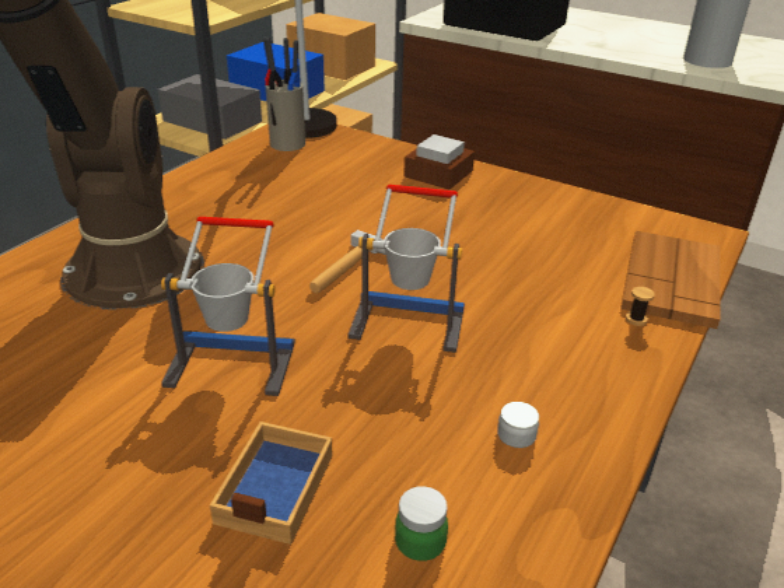

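View pics/t1.png

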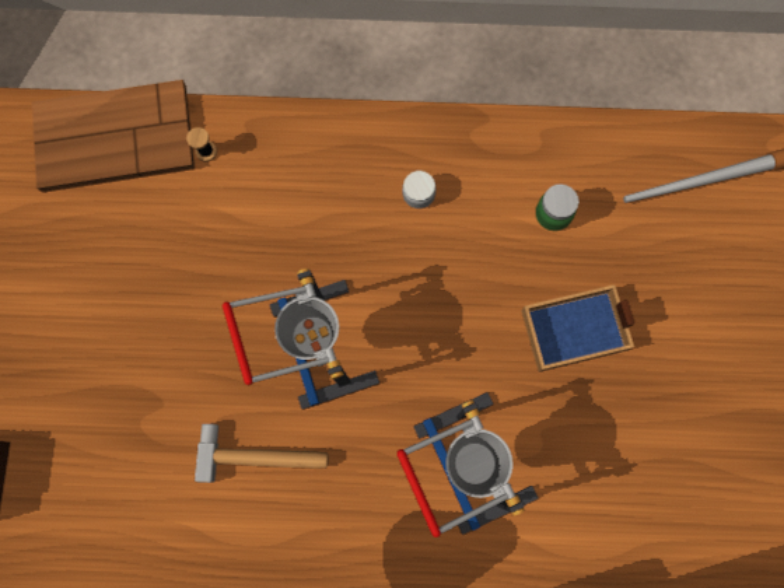

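The left stand at view px (325,340) in the top picture holds the castings. Its look-alike at (475,463) is the empty stand, farther right. There is one tray at (578,328), with the tab on its right side. I choose the left stand (greater y) and next fit its pose and the tray's.

```bash
cat > fit.py <<'E'
from h import *
from scipy.optimize import least_squares
def frame(p): 
    c,s=np.cos(p[2]),np.sin(p[2]); return lambda q: np.array([p[0]+c*q[0]-s*q[1],p[1]+s*q[0]+c*q[1],q[2]])
def inlineseg(mask):
    ys,xs=np.nonzero(mask); P=np.c_[xs,ys].astype(float);m=P.mean(0);u=np.linalg.svd(P-m,full_matrices=0)[2][0];t=(P-m)@u
    return m+u*t.min(),m+u*t.max()
E
python3 - <<'E'
from fit import *
ims={n:get_image(n) for n in('scene','top')}
obs=[]
for n,im in ims.items():
    I=im['image'].astype(int); r=(I[...,0]>130)&(I[...,1]<50)&(I[...,2]<50)
    nl,lab,st,ce=cv2.connectedComponentsWithStats(r.astype(np.uint8))
    print(n,[(st[i].tolist(),ce[i].round(1).tolist()) for i in range(1,nl) if st[i,4]>60])
    c0=proj(im,[.478,.232,.2]); k=min((i for i in range(1,nl) if st[i,4]>60),key=lambda i:np.hypot(*(ce[i]-c0)))
    obs.append((im,)+inlineseg(lab==k))
    hp=[np.array(d['point'])*[560,420] for d in place_of('hinge',n)]; h=min(hp,key=lambda q:np.hypot(*(q-proj(im,[.516,.13,.155]))))
    obs.append((im,h))
def res(p):
    F=frame(p);o=[]
    for e in obs:
        if len(e)==3:
            A=np.array(proj(e[0],F([.111,.054,.2])));B=np.array(proj(e[0],F([.111,-.054,.2])))
            o+=min([list(A-e[1])+list(B-e[2]),list(A-e[2])+list(B-e[1])],key=lambda v:np.dot(v,v))
        else: o+=list((np.array(proj(e[0],F([0,0,.155])))-e[1])*.5)
    return o
s=least_squares(res,[.516,.13,1.93]); print('stand',s.x,np.round(s.fun,1)); sp=s.x
# tray: silhouette
o=[]
def hull(im,p,pts):
    F=frame(p);m=np.zeros((420,560),np.uint8)
    cv2.fillConvexPoly(m,cv2.convexHull(np.float32([proj(im,F(q)) for q in pts])).round().astype(int),1);return m
T=[(x,y,z) for x in(-.075,.075) for y in(-.052,.052) for z in(0,.035)]
tb=[(x,y,z) for x in(-.079,-.067) for y in(-.02,.02) for z in(0,.062)]
M={n:trace('tray',n)[0]['region'] for n in ims}
from scipy.optimize import minimize
def cost(p): return sum(1-((a:=(hull(ims[n],p,T)|hull(ims[n],p,tb)))&M[n]).sum()/(a|M[n]).sum() for n in ims)
t=minimize(cost,[.545,-.272,1.85],method='Nelder-Mead',options=dict(initial_simplex=[[.545,-.272,1.85],[.56,-.272,1.85],[.545,-.257,1.85],[.545,-.272,2.0]],xatol=1e-4,fatol=1e-5));print('tray',t.x,t.fun)
for n,im in ims.items():
    v=im['image'].copy()
    F=frame(sp)
    def L(F,a,b,c): cv2.line(v,*[tuple(int(round(k)) for k in proj(im,F(q))) for q in(a,b)],c,1)
    for y in(-.072,.072):L(F,(0,y,0),(0,y,.168),(0,255,0))
    L(F,(.047,-.068,.022),(.047,.068,.022),(255,255,0));L(F,(.111,-.054,.2),(.111,.054,.2),(0,255,255));L(F,(0,-.07,.155),(0,.07,.155),(0,255,0))
    F=frame(t.x)
    for a,b in(((-.075,-.052),(.075,-.052)),((.075,-.052),(.075,.052)),((.075,.052),(-.075,.052)),((-.075,.052),(-.075,-.052))):L(F,(*a,.035),(*b,.035),(0,255,0))
    L(F,(-.073,-.02,.062),(-.073,.02,.062),(255,0,255))
    ims[n]=v
w=np.hstack([cv2.resize(ims['scene'][100:400,120:360],(400,500)),cv2.resize(ims['top'][170:350,140:480][:, :],(400,212)) if 0 else cv2.resize(ims['top'][170:320,140:460],(400,500)[:1]+(188,)) if 0 else np.vstack([cv2.resize(ims['top'][180:300,140:290],(400,320)),cv2.resize(ims['top'][195:275,365:465],(400,320))])[:500]])
cv2.imwrite('pics/f.png',w[...,::-1])
np.save('sp.npy',sp);np.save('tp.npy',t.x)
print('tab',frame(t.x)([-.073,0,.04]),'home',frame(sp)([-.028,0,0]))
E
```

```text
scene [([277, 132, 50, 8, 197], [301.3, 135.8]), ([141, 155, 54, 8, 240], [167.1, 158.1])]
top [([159, 216, 20, 59, 281], [168.7, 245.0]), ([284, 322, 30, 62, 354], [298.5, 353.0])]
stand [0.51644811 0.1251408  1.93522901] [ 1.6  0.6 -1.5  0.6  0.4 -0.3 -0.4 -2.1  1.   2.4 -1.4  0.4]
tray [ 0.54761368 -0.2676465   1.86660232] 0.1166009420527987
tab [ 0.56889398 -0.33747593  0.04      ] home [0.52642785 0.09897966 0.        ]
```

View pics/f.png

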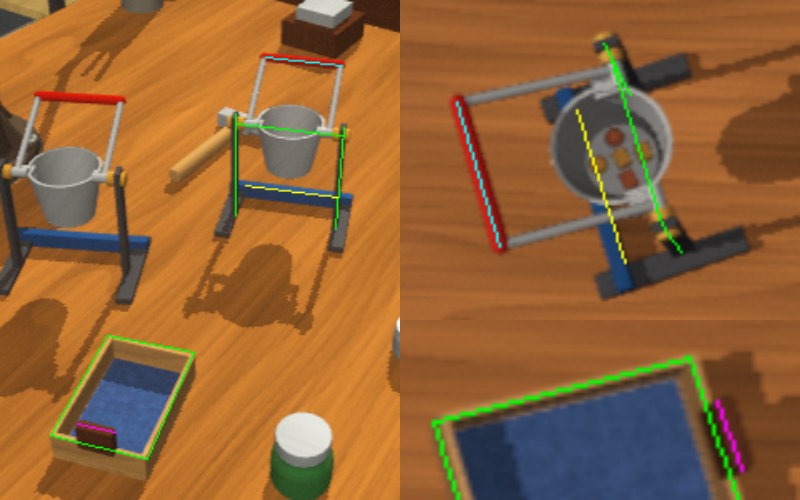

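The close crop confirms it: the chosen stand's pot holds the castings, and the model lines fit the bar, stop and tray to a few mm. I'll grasp the tab across y, which keeps the gripper body clear of the pot. First the tool turns −80° about its z.

```bash
cat > go.py <<'E'
import sys
from fit import *
# go.py frame x y z yaw(deg, tool x rel frame x) [tilt deg about tool x]
def plan(fr,x,y,z,yaw=0,tilt=0):
    p=np.load(fr+'.npy') if isinstance(fr,str) else fr
    t=frame(p)([x,y,z]); a=p[2]+np.radians(yaw)
    Rt=np.array([[np.cos(a),np.sin(a),0],[np.sin(a),-np.cos(a),0],[0,0,-1]]).T.T
    Rt=np.c_[[np.cos(a),np.sin(a),0],[np.sin(a),-np.cos(a),0],[0,0,-1]]@R.from_euler('x',tilt,degrees=True).as_matrix()
    o=observe();Rc=Rm(o['ee_rot'])
    print('t',round(o['clock'],2),'pos',o['position'].round(4),'d/20mm',(Rc.T@(t-o['position'])/.02).round(2),'rot/4deg',(np.degrees(R.from_matrix(Rc.T@Rt).as_rotvec())/4).round(2),'F',o['force'].round(1),'w',round(o['width'],3))
if __name__=='__main__': plan(sys.argv[1],*map(float,sys.argv[2:]))
E
python3 -m handwheel '[[0,0,0,0,0,-1],[0,0,0,0,0,-1],[0,0,0,0,0,-1],[0,0,0,0,0,-1],[0,0,0,0,0,-1],[0,0,0,0,0,-1],[0,0,0,0,0,-1],[0,0,0,0,0,-1]]' 0.8
python3 -m handwheel '[[0,0,0,0,0,-1],[0,0,0,0,0,-1],[0,0,0,0,0,-1],[0,0,0,0,0,-1],[0,0,0,0,0,-1],[0,0,0,0,0,-1],[0,0,0,0,0,-1],[0,0,0,0,0,-1]]'
python3 -m handwheel '[[0,0,0,0,0,-1],[0,0,0,0,0,-1],[0,0,0,0,0,-1],[0,0,0,0,0,-1],[0,0,0,0,0,0]]'
python3 go.py tp -.073 0 .1
```

```text
clock: 2.07
position: [0.2824, -0.5576, 0.2267]
ee_rot: [-2.734, -1.548, 0.0]
force: [-0.3, -0.4, -0.0]
width: 0.801
gripper_force: 0.0
clock: 2.73
position: [0.2823, -0.5576, 0.2267]
ee_rot: [2.201, 2.242, -0.0]
force: [0.2, -1.0, -0.1]
width: 0.8
gripper_force: 0.0
clock: 3.15
position: [0.2822, -0.5577, 0.2267]
ee_rot: [-1.868, -2.526, -0.0]
force: [0.2, 0.9, -0.7]
width: 0.801
gripper_force: 0.0
t 3.15 pos [ 0.2822 -0.5577  0.2267] d/20mm [ 6.33 16.93  6.33] rot/4deg [-0.   -0.    0.02] F [ 0.2  0.9 -0.7] w 0.801
```

```bash
python3 -m handwheel '[[0.37,1,0.35,0,0,0],[0.37,1,0.35,0,0,0],[0.37,1,0.35,0,0,0],[0.37,1,0.35,0,0,0],[0.37,1,0.35,0,0,0],[0.37,1,0.35,0,0,0],[0.37,1,0.35,0,0,0],[0.37,1,0.35,0,0,0]]'
python3 -m handwheel '[[0.37,1,0.35,0,0,0],[0.37,1,0.35,0,0,0],[0.37,1,0.35,0,0,0],[0.37,1,0.35,0,0,0],[0.37,1,0.35,0,0,0],[0.37,1,0.35,0,0,0],[0.37,1,0.35,0,0,0],[0.37,1,0.35,0,0,0]]'
python3 -m handwheel '[[0.4,0.93,0.35,0,0,0],[0,0,0,0,0,0]]'
python3 go.py tp -.073 0 .038
python3 - <<'E'
from h import *
im=get_image('wrist')
for d in place_of('tray','wrist')[:2]: print(d['score'],onz(im,*(np.array(d['point'])*[560,420]),0))
p=np.load('tp.npy')
from fit import frame
v=im['image'].copy();F=frame(p)
for a,b in(((-.073,-.02,.062),(-.073,.02,.062)),((-.075,-.052,.035),(-.075,.052,.035)),((.075,-.052,.035),(.075,.052,.035)),((-.075,.052,.035),(.075,.052,.035))): cv2.line(v,*[tuple(int(round(k)) for k in proj(im,F(q))) for q in(a,b)],(0,255,0),1)
cv2.imwrite('pics/w1.png',v[...,::-1])
E
```

```text
clock: 3.82
position: [0.4191, -0.4539, 0.1705]
ee_rot: [1.875, 2.52, -0.0]
force: [0.8, 0.1, 0.0]
width: 0.798
gripper_force: 0.0
clock: 4.48
position: [0.5551, -0.3509, 0.1144]
ee_rot: [1.875, 2.52, -0.0]
force: [1.2, -0.3, 0.5]
width: 0.802
gripper_force: 0.0
clock: 4.65
position: [0.573, -0.3333, 0.1064]
ee_rot: [-1.867, -2.525, -0.005]
force: [-0.5, 1.5, -0.1]
width: 0.802
gripper_force: 0.0
t 4.65 pos [ 0.573  -0.3333  0.1064] d/20mm [-0.15 -0.26  3.42] rot/4deg [ 0.03 -0.04  0.02] F [-0.5  1.5 -0.1] w 0.802
0.53 [ 0.75112407 -0.23603416  0.        ]
```

View pics/w1.png

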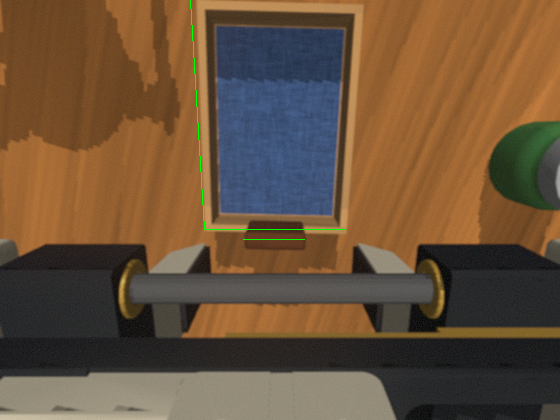

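The wrist view shows the tab at px (274,235), matching the drawn line to a few mm, with the tray about 1.5° off in yaw. The tab lies between the fingers, so I descend and pinch.

```bash
python3 -m handwheel '[[-0.03,-0.26,0.5,0,0,0.3],[0,0,0.7,0,0,0],[0,0,0.7,0,0,0],[0,0,0.7,0,0,0],[0,0,0.6,0,0,0],[0,0,0.1,0,0,0],[0,0,0,0,0,0]]'
python3 -m handwheel '[[0,0,0,0,0,0],[0,0,0,0,0,0],[0,0,0,0,0,0],[0,0,0,0,0,0],[0,0,0,0,0,0],[0,0,0,0,0,0],[0,0,0,0,0,0],[0,0,0,0,0,0]]' 0.3 15
python3 - <<'E'
from h import *
from go import plan
save(get_image('wrist'),'w2.png')
o=observe();Rc=Rm(o['ee_rot']);sp=np.load('sp.npy')
g=o['position'];a=np.arctan2(Rc[1,0],Rc[0,0]);print('yaw rel stand deg',np.degrees(a-sp[2]))
plan('sp',-.22-.073,0,.041);plan('sp',-.028-.073,0,.041)
E
```

```text
clock: 5.33
position: [0.5636, -0.3412, 0.0408]
ee_rot: [-1.9, -2.5, 0.001]
force: [0.7, 0.5, 0.6]
width: 0.798
gripper_force: 0.0
clock: 6.0
position: [0.5659, -0.3406, 0.0424]
ee_rot: [1.897, 2.502, 0.001]
force: [2.6, 1.2, 4.3]
width: 0.432
gripper_force: 15.0
yaw rel stand deg -5.224767512283661
t 6.05 pos [ 0.5659 -0.3407  0.0424] d/20mm [8.51 5.24 0.07] rot/4deg [ 0.02  0.02 -1.31] F [ 2.7 -0.3  4.3] w 0.434
t 6.05 pos [ 0.5659 -0.3407  0.0424] d/20mm [18.07  4.36  0.06] rot/4deg [ 0.02  0.02 -1.31] F [ 2.7 -0.3  4.3] w 0.434
```

View pics/w2.png

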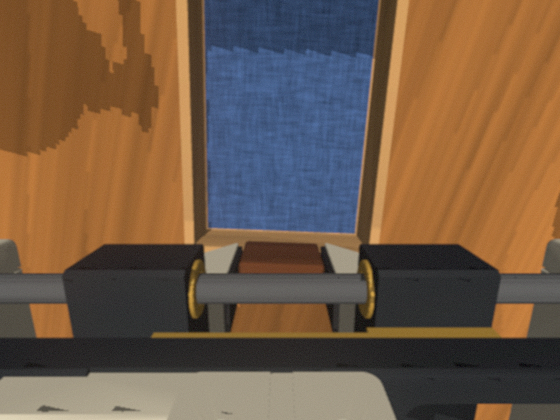

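The tab is held: opening 0.43 ≈ 40 mm, and the tab sits between the pads at px (281,258). Now I slide the tray to the entry point.

```bash
python3 -m handwheel '[[0.4,0.25,0,0,0,-0.1],[0.6,0.4,0,0,0,-0.12],[0.7,0.45,0,0,0,-0.12],[0.7,0.45,0,0,0,-0.12],[0.7,0.45,0,0,0,-0.12],[0.7,0.45,0,0,0,-0.12],[0.7,0.45,0,0,0,-0.12],[0.7,0.45,0,0,0,-0.12]]'
python3 -m handwheel '[[0.7,0.45,0,0,0,-0.12],[0.7,0.45,0,0,0,-0.12],[0.7,0.45,0,0,0,-0.12],[0.7,0.45,0,0,0,0],[0.5,0.2,0,0,0,0],[0.2,0.1,0,0,0,0],[0,0,0,0,0,0]]'
python3 go.py sp -.101 0 .041
python3 - <<'E'
from h import *
im=get_image('top');from fit import frame
t0=np.load('tp.npy')
T=[(x,y,z) for x in(-.075,.075) for y in(-.052,.052) for z in(0,.035)]
tb=[(x,y,z) for x in(-.079,-.067) for y in(-.02,.02) for z in(0,.062)]
b=im['image'].astype(int); F=frame(np.load('sp.npy'));v=im['image'].copy()
for a,c in(((-.3,0,.0),(-.103,0,0)),((-.103,-.052,.035),(-.103,.052,.035)),((0,-.068,.168),(-.2,-.068,.035)),((0,.068,.168),(-.2,.068,.035)),((.047,-.068,.022),(.047,.068,.022)),((.111,-.054,.2),(.111,.054,.2))): cv2.line(v,*[tuple(int(round(k)) for k in proj(im,F(q))) for q in(a,c)],(0,255,0),1)
cv2.imwrite('pics/t2.png',cv2.resize(v[150:350,120:420],(800,533))[...,::-1])
E
```

```text
clock: 6.72
position: [0.5975, -0.2234, 0.0424]
ee_rot: [1.816, 2.561, -0.005]
force: [-0.4, -7.7, 7.1]
width: 0.434
gripper_force: 15.0
clock: 7.3
position: [0.6132, -0.1404, 0.0424]
ee_rot: [1.78, 2.587, -0.001]
force: [-0.4, 1.3, 6.8]
width: 0.434
gripper_force: 15.0
t 7.3 pos [ 0.6132 -0.1404  0.0424] d/20mm [9.08 0.22 0.06] rot/4deg [0.   0.01 0.02] F [-0.4  1.3  6.8] w 0.434
```

View pics/t2.png

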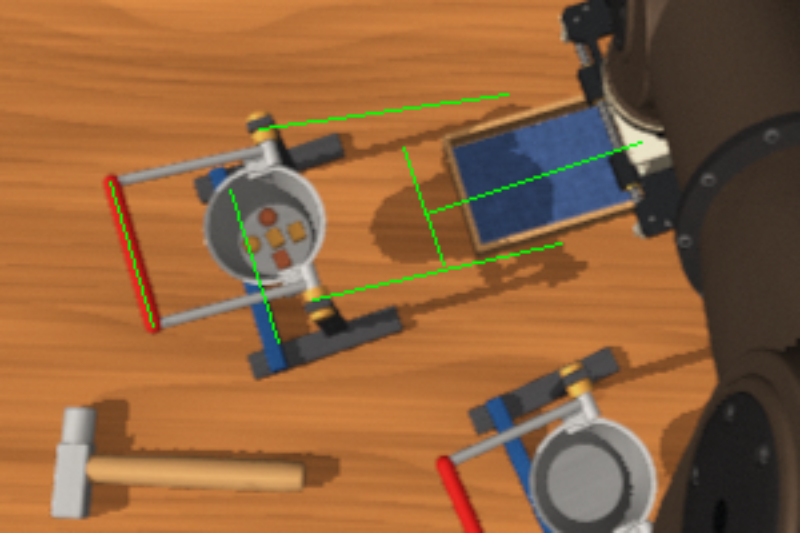

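The tray (rear corners at px (447,143) and (478,250)) lies on the stand's axis, and the pot holds the castings at (270,240). I slide it in.

```bash
python3 -m handwheel '[[0.4,0.03,0,0,0,0],[0.7,0.03,0,0,0,0],[0.7,0.03,0,0,0,0],[0.7,0.03,0,0,0,0],[0.7,0.03,0,0,0,0],[0.7,0.03,0,0,0,0],[0.7,0.03,0,0,0,0],[0.7,0.03,0,0,0,0]]'
python3 -m handwheel '[[0.7,0,0,0,0,0],[0.7,0,0,0,0,0],[0.6,0,0,0,0,0],[0.5,0,0,0,0,0],[0.3,0,0,0,0,0],[0.2,0,0,0,0,0],[0,0,0,0,0,0]]'
python3 go.py sp -.101 0 .041
python3 -m handwheel '[[0.1,0,0,0,0,0],[0.1,0,0,0,0,0],[0.1,0,0,0,0,0],[0.1,0,0,0,0,0],[0,0,0,0,0,0]]'
python3 go.py sp -.101 0 .041
```

```text
clock: 8.02
position: [0.5802, -0.0421, 0.0423]
ee_rot: [1.783, 2.583, -0.002]
force: [1.5, -5.4, 5.8]
width: 0.434
gripper_force: 15.0
clock: 8.6
position: [0.5586, 0.0153, 0.0423]
ee_rot: [1.782, 2.586, -0.001]
force: [0.2, -1.8, 8.0]
width: 0.438
gripper_force: 15.0
t 8.6 pos [0.5586 0.0153 0.0423] d/20mm [ 0.83 -0.01  0.06] rot/4deg [ 0.    0.02 -0.  ] F [ 0.2 -1.8  8. ] w 0.438
clock: 9.02
position: [0.5562, 0.0214, 0.0423]
ee_rot: [1.783, 2.584, -0.002]
force: [1.9, -4.9, 7.1]
width: 0.434
gripper_force: 15.0
t 9.02 pos [0.5562 0.0214 0.0423] d/20mm [ 0.5  -0.01  0.06] rot/4deg [ 0.01  0.04 -0.02] F [ 1.9 -4.9  7.1] w 0.434
```

```bash
for i in 1 2; do :; done
python3 -m handwheel '[[0.1,0,0,0,0,0],[0.1,0,0,0,0,0],[0.1,0,0,0,0,0],[0,0,0,0,0,0]]'
python3 -m handwheel '[[0.1,0,0,0,0,0],[0.1,0,0,0,0,0],[0,0,0,0,0,0]]'
python3 go.py sp -.101 0 .041
```

```text
clock: 9.35
position: [0.554, 0.027, 0.0423]
ee_rot: [1.783, 2.584, -0.002]
force: [1.9, -4.9, 7.5]
width: 0.435
gripper_force: 15.0
clock: 9.6
position: [0.5549, 0.0284, 0.0426]
ee_rot: [1.783, 2.578, -0.001]
force: [9.7, -12.1, 1.9]
width: 0.431
gripper_force: 15.0
t 9.6 pos [0.5549 0.0284 0.0426] d/20mm [ 0.15 -0.07  0.08] rot/4deg [ 0.05  0.08 -0.05] F [  9.7 -12.1   1.9] w 0.431
```

```bash
python3 -m handwheel '[[0.1,0,0,0,0,0],[0,0,0,0,0,0],[0,0,0,0,0,0]]' 
python3 -m handwheel '[[0,0,0,0,0,0],[0,0,0,0,0,0],[0,0,0,0,0,0],[0,0,0,0,0,0]]' 0.75
python3 -m handwheel '[[0,0,-0.5,0,0,0],[0,0,-1,0,0,0],[0,0,-1,0,0,0],[-0.4,0,-1,0,0,0],[-1,0,-1,0,0,0],[-1,0,-1,0,0,0],[-1,0,-1,0,0,0],[0,0,0,0,0,0]]'
python3 - <<'E'
from fit import *
sp=np.load('sp.npy');out=[]
for n,(x,y) in(('scene',(220,150)),('top',(150,180))):
    im=get_image(n);v=im['image'].copy();F=frame(sp)
    for a,b in(((-.103,-.052,.035),(-.103,.052,.035)),((.047,-.052,.035),(.047,.052,.035)),((-.103,-.052,.035),(.047,-.052,.035)),((-.103,.052,.035),(.047,.052,.035)),((-.101,-.02,.062),(-.101,.02,.062))): cv2.line(v,*[tuple(int(round(k)) for k in proj(im,F(q))) for q in(a,b)],(0,255,0),1)
    out.append(cv2.resize(v[y:y+140,x:x+140],(400,400)))
cv2.imwrite('pics/c1.png',np.hstack(out)[...,::-1])
E
python3 go.py sp -.101 0 .041
```

```text
clock: 9.85
position: [0.5555, 0.0293, 0.043]
ee_rot: [1.784, 2.576, 0.0]
force: [12.1, -13.9, 3.5]
width: 0.43
gripper_force: 15.0
clock: 10.18
position: [0.5503, 0.0348, 0.0413]
ee_rot: [-1.781, -2.586, 0.002]
force: [0.6, -0.0, 0.6]
width: 0.675
gripper_force: 0.0
clock: 10.85
position: [0.5784, -0.0335, 0.1761]
ee_rot: [1.785, 2.577, 0.003]
force: [0.0, -0.7, 0.3]
width: 0.747
gripper_force: 0.0
t 10.95 pos [ 0.5757 -0.0295  0.1727] d/20mm [ 3.23 -0.03  6.58] rot/4deg [ 0.02  0.01 -0.03] F [ 0.2  1.  -1.2] w 0.752
```

View pics/c1.png

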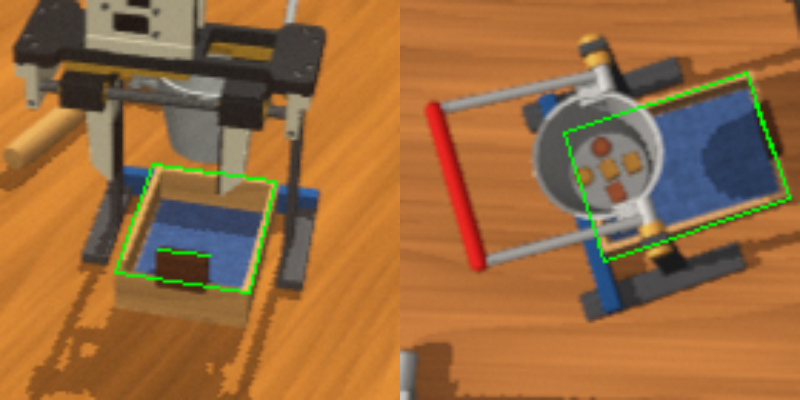

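The tray sits between the uprights under the pot: its outline matches the drawn home pose to about 3 mm, and the contact force was about 18 N against the stop. I now raise the tool and turn it 90° for the bar.

```bash
python3 -m handwheel '[[0,0,-0.6,0,0,-1],[0,0,-0.6,0,0,-1],[0,0,-0.6,0,0,-1],[0,0,-0.6,0,0,-1],[0,0,-0.6,0,0,-1],[0,0,-0.6,0,0,-1],[0,0,-0.6,0,0,-1],[0,0,-0.6,0,0,-1]]' 0.35
python3 -m handwheel '[[0,0,0,0,0,-1],[0,0,0,0,0,-1],[0,0,0,0,0,-1],[0,0,0,0,0,-1],[0,0,0,0,0,-1],[0,0,0,0,0,-1],[0,0,0,0,0,-1],[0,0,0,0,0,-1]]'
python3 -m handwheel '[[0,0,0,0,0,-1],[0,0,0,0,0,-1],[0,0,0,0,0,-1],[0,0,0,0,0,-1],[0,0,0,0,0,-1],[0,0,0,0,0,-1],[0,0,0,0,0,-0.5],[0,0,0,0,0,0]]'
python3 go.py sp .111 0 .25 90
python3 - <<'E'
from fit import *
from scipy.optimize import minimize
print(observe()['joints'].round(2))
sp=np.load('sp.npy')
ims={n:get_image(n) for n in('scene','top')};out=[]
for n in ims:
    for d in place_of('tray',n)[:1]: print(n,d['score'],'stand frame',R.from_euler('z',-sp[2]).apply(onz(ims[n],*(np.array(d['point'])*[560,420]),0)-[sp[0],sp[1],0]).round(4))
# tab: dark brown, fit at top z=.062
im=ims['scene'];x,y=proj(im,frame(sp)([-.101,0,.05]));x,y=int(x),int(y)
np.save('tabcrop.npy',im['image'][y-40:y+40,x-50:x+50]);print(x,y)
E
```

```text
clock: 11.62
position: [0.5743, -0.0274, 0.2673]
ee_rot: [-0.991, -2.979, 0.0]
force: [0.2, -0.2, -0.3]
width: 0.351
gripper_force: 0.0
clock: 12.28
position: [0.5743, -0.0274, 0.2667]
ee_rot: [-0.131, -3.136, -0.001]
force: [0.4, -0.4, -0.6]
width: 0.352
gripper_force: 0.0
clock: 12.95
position: [0.5744, -0.0276, 0.2667]
ee_rot: [0.574, -3.087, -0.002]
force: [-0.3, -0.2, -0.0]
width: 0.352
gripper_force: 0.0
t 12.95 pos [ 0.5744 -0.0276  0.2667] d/20mm [-0.06 13.72  0.86] rot/4deg [ 0.02 -0.03  0.05] F [-0.3 -0.2 -0. ] w 0.352
[ 0.45  0.41 -0.7   1.6   0.28  1.24  1.64]
scene 0.69 stand frame [-0.0306 -0.0058  0.    ]
top 0.77 stand frame [-0.0267 -0.005   0.    ]
283 242
```

```bash
python3 -m handwheel '[[0,0.6,0,0,0,0],[0,1,0,0,0,0],[0,1,0,0,0,0],[0,1,0,0,0,0],[0,1,0,0,0,0],[0,1,0,0,0,0],[0,1,0,0,0,0],[0,1,0,0,0,0]]' 0.35
python3 -m handwheel '[[0,1,0,0,0,0],[0,1,0,0,0,0],[0,1,0,0,0,0],[0,1,0,0,0,0],[0,1,0,0,0,0],[0,0.7,0,0,0,0],[0,0.4,0,0,0,0],[0,0,0,0,0,0]]'
python3 - <<'E'
from fit import *
im=get_image('wrist');I=im['image'].astype(int); r=(I[...,0]>100)&(I[...,1]<60)&(I[...,2]<60)
sp=np.load('sp.npy');F=frame(sp)
v=im['image'].copy();cv2.line(v,*[tuple(int(round(k)) for k in proj(im,F(q))) for q in((.111,-.054,.2),(.111,.054,.2))],(0,255,0),1)
cv2.imwrite('pics/w3.png',v[...,::-1])
nl,lab,st,ce=cv2.connectedComponentsWithStats(r.astype(np.uint8))
for i in range(1,nl):
    if st[i,4]>150: print(st[i],[R.from_euler('z',-sp[2]).apply(onz(im,*e,.2)-[sp[0],sp[1],0]).round(4) for e in inlineseg(lab==i)])
E
python3 go.py sp .111 0 .19 90
```

```text
clock: 13.82
position: [0.5202, 0.1148, 0.2678]
ee_rot: [-0.569, 3.09, 0.0]
force: [0.5, -0.2, 0.1]
width: 0.347
gripper_force: 0.0
clock: 14.48
position: [0.4764, 0.2293, 0.268]
ee_rot: [-0.574, 3.089, 0.001]
force: [-0.1, 0.0, 0.1]
width: 0.349
gripper_force: 0.0
[ 273  144   16  130 1985] [array([0.1106, 0.0581, 0.2   ]), array([ 0.1104, -0.037 ,  0.2   ])]
t 14.53 pos [0.4773 0.2277 0.2678] d/20mm [-0.    0.06  3.89] rot/4deg [-0.    0.    0.02] F [-0.2 -1.7  0.2] w 0.348
```

View pics/w3.png

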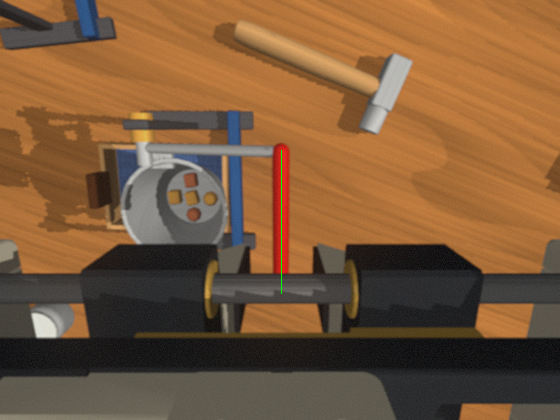

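The bar at px (281,145–275) is centred between the fingers. The tray looks nearer the −y foot, so I measure its lateral position in this picture.

Run:
```python
from fit import *
im=get_image('wrist');sp=np.load('sp.npy')
cv2.imwrite('pics/w4.png',cv2.resize(im['image'][95:255,70:300],(800,557),interpolation=cv2.INTER_CUBIC)[...,::-1])
S=lambda c,r,z:R.from_euler('z',-sp[2]).apply(onz(im,c,r,z)-[sp[0],sp[1],0]).round(4)
for z in(0,.01,.022,.035,.062,.2): print(z,S(100,120,z),S(100,230,z),S(230,120,z),S(230,230,z))
```

```text
0 [-0.1187  0.0783  0.    ] [-0.1388 -0.0665  0.    ] [0.0447 0.0784 0.    ] [ 0.0391 -0.0662  0.    ]
0.01 [-0.1134  0.0781  0.01  ] [-0.133  -0.0633  0.01  ] [0.0462 0.0782 0.01  ] [ 0.0408 -0.0631  0.01  ]
0.022 [-0.107   0.0778  0.022 ] [-0.126  -0.0595  0.022 ] [0.048  0.0779 0.022 ] [ 0.0427 -0.0593  0.022 ]
0.035 [-0.1     0.0775  0.035 ] [-0.1185 -0.0554  0.035 ] [0.05   0.0776 0.035 ] [ 0.0449 -0.0552  0.035 ]
0.062 [-0.0856  0.0768  0.062 ] [-0.1028 -0.0469  0.062 ] [0.0541 0.0769 0.062 ] [ 0.0493 -0.0467  0.062 ]
0.2 [-0.0117  0.0735  0.2   ] [-0.0224 -0.0034  0.2   ] [0.0751 0.0735 0.2   ] [ 0.0721 -0.0033  0.2   ]
```

View pics/w4.png

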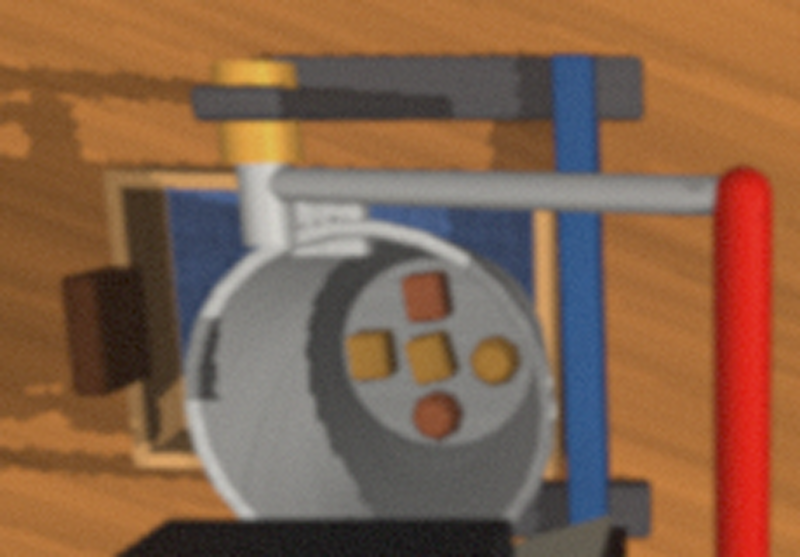

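The tray's rear wall touches the blue bar along its visible length (crop x≈556), and laterally it is about 2 mm off centre, which is fine. I lower the fingers astride the bar and narrow the gap.

```bash
cat > arc.py <<'E'
import sys
from fit import *
sp=np.load('sp.npy')
def pose(e):
    ph=np.radians(32)*np.clip((e-1.4)/1.1,0,1)
    # stand frame: tool x=+y, tool z = down tilted to +x, tool y
    tz=np.array([np.sin(ph),0,-np.cos(ph)]);tx=np.array([0,1,0]);ty=np.cross(tz,tx)
    b=np.array([.1107-.111+.12*np.cos(e),0,.155+.12*np.sin(e)]); return b+.013*tz,np.c_[tx,ty,tz]
A=R.from_euler('z',sp[2]).as_matrix()
o=observe();p=A.T@(o['position']-[sp[0],sp[1],0]);Q=A.T@Rm(o['ee_rot'])
es=np.linspace(*map(float,sys.argv[1:3]),int(sys.argv[3])+1)
t0,R0=pose(es[0]);bc=p-.013*Q[:,2]
print('t',round(o['clock'],2),'dev mm',((p-t0)*1e3).round(1),'rotdev',np.degrees(R.from_matrix(R0.T@Q).as_rotvec()).round(1),'e from x',round(float(np.arccos(np.clip((bc[0]+.0003)/.12,-1,1))),2),'Fstand',(A.T@o['force']).round(1),'w',round(o['width'],3),'qmargin',o['joints'].round(2))
off=p-t0;n=len(es)-1;Rc=Q
for k,e in enumerate(es[1:]):
    t,Rt=pose(e);tt=t+off*(1-(k+1)/n)
    dR=R.from_matrix(Rc.T@Rt).as_rotvec() if k==0 else R.from_matrix(R0.T@Rt).as_rotvec()
    print(np.r_[(Rc.T@(tt-p))/.02,np.degrees(dR)/4].round(2)[[0,1,2,3,4,5]].tolist()); p=tt;Rc=R0=Rt
E
python3 -m handwheel '[[0,0.06,0.5,0,0,0],[0,0,0.8,0,0,0],[0,0,0.8,0,0,0],[0,0,0.8,0,0,0],[0,0,0.7,0,0,0],[0,0,0.45,0,0,0],[0,0,0,0,0,0]]' 0.35 10
python3 -m handwheel '[[0,0,0,0,0,0],[0,0,0,0,0,0],[0,0,0,0,0,0]]' 0.2
python3 arc.py .38 .84 8
```

```text
clock: 15.17
position: [0.4768, 0.2264, 0.1844]
ee_rot: [0.566, -3.087, 0.002]
force: [-0.6, -0.1, 0.1]
width: 0.351
gripper_force: 0.0
clock: 15.42
position: [0.478, 0.2283, 0.1875]
ee_rot: [-0.568, 3.088, 0.001]
force: [-0.5, -0.0, -0.2]
width: 0.212
gripper_force: 0.0
t 15.42 dev mm [-1.1 -0.8  1. ] rotdev [-0.  -0.1  0. ] e from x 0.4 Fstand [ 0.2  0.5 -0.2] w 0.212 qmargin [ 0.02  0.42 -0.76  1.81  0.34  1.04  1.07]
[0.0, -0.13, -0.31, 0.0, 0.02, -0.01]
[0.01, -0.15, -0.3, 0.0, 0.0, 0.0]
[0.01, -0.17, -0.29, 0.0, 0.0, 0.0]
[0.01, -0.18, -0.28, 0.0, 0.0, 0.0]
[0.01, -0.2, -0.27, 0.0, 0.0, 0.0]
[0.01, -0.21, -0.26, 0.0, 0.0, 0.0]
[0.01, -0.23, -0.25, 0.0, 0.0, 0.0]
[0.01, -0.24, -0.23, 0.0, 0.0, 0.0]
```

```bash
python3 -m handwheel '[[0,-0.15,-0.2,0,0,0],[0,-0.17,-0.28,0,0,0],[0,-0.18,-0.3,0,0,0],[0,-0.18,-0.28,0,0,0],[0,-0.2,-0.27,0,0,0],[0,-0.21,-0.26,0,0,0],[0,-0.23,-0.25,0,0,0],[0,-0.24,-0.23,0,0,0]]'
python3 arc.py .84 1.3 8
```

```text
clock: 16.08
position: [0.4872, 0.2032, 0.2306]
ee_rot: [-0.574, 3.087, 0.009]
force: [-8.1, 11.1, 9.2]
width: 0.201
gripper_force: 6.9
t 16.08 dev mm [ 3.6 -0.5 -0.8] rotdev [-0.3 -0.1 -0.2] e from x 0.8 Fstand [13.3  3.7  9.2] w 0.201 qmargin [ 0.09  0.38 -0.78  1.76  0.29  1.12  1.17]
[0.0, -0.28, -0.23, 0.08, 0.04, 0.05]
[0.0, -0.3, -0.21, 0.0, 0.0, 0.0]
[0.0, -0.31, -0.2, 0.0, 0.0, 0.0]
[0.0, -0.32, -0.18, 0.0, 0.0, 0.0]
[0.0, -0.33, -0.16, 0.0, 0.0, 0.0]
[0.0, -0.34, -0.14, 0.0, 0.0, 0.0]
[0.0, -0.35, -0.13, 0.0, 0.0, 0.0]
[0.0, -0.35, -0.11, 0.0, 0.0, 0.0]
```

```bash
python3 -m handwheel '[[0,-0.26,-0.24,0,0,0],[0,-0.28,-0.22,0,0,0],[0,-0.3,-0.21,0,0,0],[0,-0.31,-0.19,0,0,0],[0,-0.32,-0.17,0,0,0],[0,-0.33,-0.15,0,0,0],[0,-0.34,-0.13,0,0,0],[0,-0.34,-0.11,0,0,0]]'
python3 arc.py 1.3 1.76 8
python3 - <<'E'
from fit import *
sp=np.load('sp.npy')
for n in('top','scene'):
    im=get_image(n);I=im['image'].astype(int); r=(I[...,0]>110)&(I[...,1]<50)&(I[...,2]<50)
    nl,lab,st,ce=cv2.connectedComponentsWithStats(r.astype(np.uint8)); 
    print(n,[(st[i].tolist(),ce[i].round(1).tolist()) for i in range(1,nl) if st[i,4]>30],[(e,np.round(proj(im,frame(sp)([.12*np.cos(e),0,.155+.12*np.sin(e)])),1).tolist()) for e in(1.1,1.2,1.3)])
E
```

```text
clock: 16.75
position: [0.5066, 0.1519, 0.257]
ee_rot: [-0.568, 3.089, -0.0]
force: [-1.1, 3.0, 1.8]
width: 0.202
gripper_force: 1.5
t 16.75 dev mm [-3.3 -0.3 -0.6] rotdev [ 0. -0.  0.] e from x 1.33 Fstand [ 3.2 -0.1  1.8] w 0.202 qmargin [ 0.19  0.35 -0.77  1.72  0.26  1.18  1.29]
[0.0, -0.31, -0.09, -0.0, 0.01, -0.01]
[0.0, -0.31, -0.07, -0.11, 0.0, 0.0]
[0.0, -0.3, -0.05, -0.42, 0.0, 0.0]
[0.0, -0.3, -0.04, -0.42, 0.0, 0.0]
[0.0, -0.3, -0.03, -0.42, 0.0, 0.0]
[0.0, -0.3, -0.02, -0.42, 0.0, 0.0]
[0.0, -0.31, -0.01, -0.42, 0.0, 0.0]
[0.0, -0.31, 0.0, -0.42, 0.0, 0.0]
top [] [(1.1, [191.6, 228.9]), (1.2, [197.1, 226.4]), (1.3, [202.9, 223.9])]
scene [([270, 118, 19, 7, 97], [279.3, 121.0]), ([301, 121, 24, 7, 126], [312.5, 124.0]), ([141, 155, 54, 8, 267], [167.1, 158.4])] [(1.1, [298.9, 122.3]), (1.2, [298.2, 122.3]), (1.3, [297.4, 123.0])]
```

The bar is between the fingers and following (scene px 270–325, row 122), with low force. I carry on over the top, tilting gradually.

```bash
python3 -m handwheel '[[0,-0.32,-0.09,0,0,0],[0,-0.31,-0.07,-0.1,0,0],[0,-0.3,-0.05,-0.4,0,0],[0,-0.3,-0.04,-0.42,0,0],[0,-0.3,-0.03,-0.42,0,0],[0,-0.3,-0.02,-0.42,0,0],[0,-0.31,-0.01,-0.42,0,0],[0,-0.31,0,-0.42,0,0]]'
python3 arc.py 1.76 2.2 8
```

```text
clock: 17.52
position: [0.5238, 0.1059, 0.2599]
ee_rot: [0.56, -3.045, -0.279]
force: [0.5, 1.6, 1.7]
width: 0.199
gripper_force: 1.1
t 17.52 dev mm [-0.1  0.  -0.2] rotdev [-0.  0.  0.] e from x 1.76 Fstand [ 1.3 -1.   1.7] w 0.199 qmargin [ 0.4   0.4  -0.79  1.67  0.11  1.18  1.55]
[-0.0, -0.31, 0.01, -0.4, -0.0, -0.01]
[-0.0, -0.31, 0.02, -0.4, 0.0, 0.0]
[-0.0, -0.31, 0.03, -0.4, 0.0, 0.0]
[-0.0, -0.31, 0.04, -0.4, 0.0, 0.0]
[-0.0, -0.31, 0.05, -0.4, 0.0, 0.0]
[-0.0, -0.31, 0.05, -0.4, 0.0, 0.0]
[-0.0, -0.3, 0.06, -0.4, 0.0, 0.0]
[-0.0, -0.3, 0.07, -0.4, 0.0, 0.0]
```

```bash
python3 -m handwheel '[[0,-0.31,0.01,-0.4,0,0],[0,-0.31,0.02,-0.4,0,0],[0,-0.31,0.03,-0.4,0,0],[0,-0.31,0.04,-0.4,0,0],[0,-0.31,0.05,-0.4,0,0],[0,-0.31,0.05,-0.4,0,0],[0,-0.3,0.06,-0.4,0,0],[0,-0.3,0.07,-0.4,0,0]]'
python3 arc.py 2.2 2.45 8
```

```text
clock: 18.18
position: [0.5398, 0.0635, 0.2397]
ee_rot: [0.543, -2.957, -0.61]
force: [-0.5, 0.5, 1.5]
width: 0.202
gripper_force: 0.8
t 18.18 dev mm [-0.2  0.2 -0.4] rotdev [-0.   0.   0.1] e from x 2.2 Fstand [0.7 0.2 1.5] w 0.202 qmargin [ 0.58  0.53 -0.82  1.62 -0.02  1.22  1.76]
[-0.0, -0.17, 0.04, -0.22, -0.0, -0.01]
[-0.0, -0.17, 0.05, -0.23, 0.0, 0.0]
[-0.0, -0.17, 0.05, -0.23, 0.0, 0.0]
[-0.0, -0.17, 0.05, -0.23, 0.0, 0.0]
[-0.0, -0.17, 0.05, -0.23, 0.0, 0.0]
[-0.0, -0.17, 0.06, -0.23, 0.0, 0.0]
[-0.0, -0.16, 0.06, -0.23, 0.0, 0.0]
[-0.0, -0.16, 0.06, -0.23, 0.0, 0.0]
```

```bash
python3 -m handwheel '[[0,-0.17,0.04,-0.23,0,0],[0,-0.17,0.05,-0.23,0,0],[0,-0.17,0.05,-0.23,0,0],[0,-0.17,0.05,-0.23,0,0],[0,-0.17,0.06,-0.23,0,0],[0,-0.17,0.06,-0.23,0,0],[0,-0.16,0.06,-0.23,0,0],[0,-0.16,0.06,-0.23,0,0]]'
python3 arc.py 2.45 2.68 8
```

```text
clock: 18.85
position: [0.5471, 0.0456, 0.2202]
ee_rot: [0.532, -2.893, -0.792]
force: [-0.3, 0.8, 0.9]
width: 0.2
gripper_force: 0.5
t 18.85 dev mm [ 0.8 -0.2 -0.1] rotdev [-0.1 -0.   0. ] e from x 2.44 Fstand [0.9 0.  0.9] w 0.2 qmargin [ 0.65  0.63 -0.83  1.59 -0.07  1.24  1.85]
[0.0, -0.16, 0.06, -0.19, 0.0, -0.0]
[0.0, -0.16, 0.06, -0.15, 0.0, 0.0]
[0.0, -0.16, 0.06, 0.0, 0.0, 0.0]
[0.0, -0.16, 0.07, 0.0, 0.0, 0.0]
[0.0, -0.16, 0.07, 0.0, 0.0, 0.0]
[0.0, -0.16, 0.08, 0.0, 0.0, 0.0]
[0.0, -0.15, 0.08, 0.0, 0.0, 0.0]
[0.0, -0.15, 0.08, 0.0, 0.0, 0.0]
```

```bash
python3 -m handwheel '[[0,-0.16,0.06,-0.2,0,0],[0,-0.16,0.06,-0.15,0,0],[0,-0.16,0.06,0,0,0],[0,-0.16,0.07,0,0,0],[0,-0.16,0.07,0,0,0],[0,-0.16,0.08,0,0,0],[0,-0.15,0.08,0,0,0],[0,-0.15,0.08,0,0,0]]'
python3 arc.py 2.68 2.72 2
python3 - <<'E'
from fit import *
out=[]
for n,(x,y) in(('scene',(220,100)),('top',(150,160))):
    im=get_image(n); out.append(cv2.resize(im['image'][y:y+150,x:x+150],(400,400),interpolation=cv2.INTER_CUBIC))
    print(n,[[(round(d['score'],2),np.round(np.array(d['point'])*[560,420]).tolist()) for d in place_of('casting%d'%k,n)[:6]] for k in(0,1)])
cv2.imwrite('pics/p1.png',np.hstack(out)[...,::-1])
E
```

```text
clock: 19.52
position: [0.5525, 0.0311, 0.1975]
ee_rot: [0.53, -2.88, -0.824]
force: [-0.6, 0.6, 1.1]
width: 0.2
gripper_force: 0.3
t 19.52 dev mm [ 0.2 -0.2  0.1] rotdev [ 0.1 -0.   0. ] e from x 2.68 Fstand [0.8 0.3 1.1] w 0.2 qmargin [ 0.67  0.68 -0.82  1.58 -0.06  1.23  1.89]
[0.01, -0.11, 0.06, -0.02, 0.0, -0.0]
[0.0, -0.11, 0.07, 0.0, 0.0, 0.0]
scene [[], []]
top [[(0.6, [276.0, 233.0]), (0.59, [267.0, 218.0]), (0.49, [270.0, 235.0]), (0.35, [262.0, 234.0])], [(0.6, [276.0, 233.0]), (0.59, [267.0, 218.0]), (0.49, [270.0, 235.0]), (0.35, [262.0, 234.0])]]
```

View pics/p1.png

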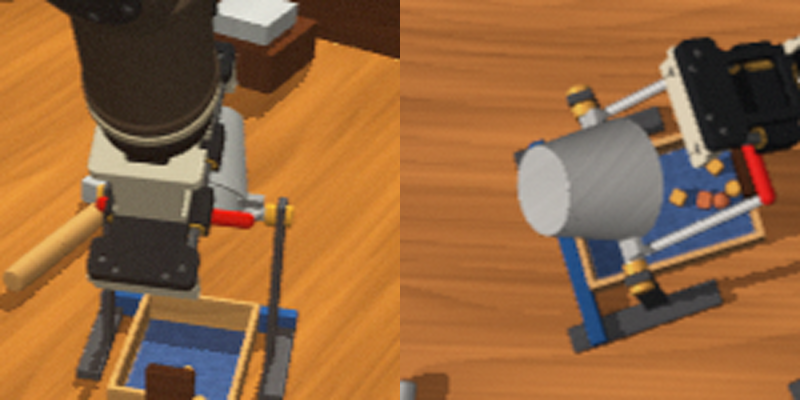

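The top crop shows all five castings in the tray: brass at (713,165), (733,187), (680,197) and copper at (705,200), (721,200). Now I ease the pot back along the same arc.

```bash
python3 arc.py 2.68 2.3 8; python3 arc.py 2.3 1.9 8|tail -8; python3 arc.py 1.9 1.5 8|tail -8
```

```text
t 19.82 dev mm [ 0.4 -0.1  0.4] rotdev [ 0. -0.  0.] e from x 2.67 Fstand [0.6 0.4 0.3] w 0.2 qmargin [ 0.67  0.68 -0.82  1.58 -0.06  1.23  1.89]
[0.0, 0.24, -0.14, -0.01, 0.0, -0.0]
[0.0, 0.25, -0.13, 0.0, 0.0, 0.0]
[0.0, 0.26, -0.12, 0.0, 0.0, 0.0]
[0.0, 0.26, -0.11, 0.07, 0.0, 0.0]
[0.0, 0.25, -0.09, 0.35, 0.0, 0.0]
[0.0, 0.25, -0.09, 0.35, 0.0, 0.0]
[0.0, 0.25, -0.08, 0.35, 0.0, 0.0]
[0.0, 0.26, -0.08, 0.35, 0.0, 0.0]
[0.0, 0.53, -0.15, 1.81, 0.0, -0.0]
[0.0, 0.51, -0.2, 0.36, 0.0, 0.0]
[0.0, 0.51, -0.2, 0.36, 0.0, 0.0]
[0.0, 0.51, -0.19, 0.36, 0.0, 0.0]
[0.0, 0.51, -0.19, 0.36, 0.0, 0.0]
[0.0, 0.51, -0.19, 0.36, 0.0, 0.0]
[0.0, 0.5, -0.19, 0.36, 0.0, 0.0]
[0.0, 0.5, -0.19, 0.36, 0.0, 0.0]
[0.0, 0.81, -0.02, 4.72, -0.0, -0.0]
[0.0, 0.76, -0.27, 0.36, 0.0, 0.0]
[0.0, 0.75, -0.27, 0.36, 0.0, 0.0]
[0.0, 0.74, -0.28, 0.36, 0.0, 0.0]
[0.0, 0.74, -0.28, 0.36, 0.0, 0.0]
[0.0, 0.73, -0.29, 0.36, 0.0, 0.0]
[0.0, 0.72, -0.29, 0.36, 0.0, 0.0]
[0.0, 0.71, -0.3, 0.36, 0.0, 0.0]
```

```bash
python3 -m handwheel '[[0,0.2,-0.12,0,0,0],[0,0.25,-0.14,0,0,0],[0,0.26,-0.13,0,0,0],[0,0.26,-0.11,0.1,0,0],[0,0.25,-0.1,0.35,0,0],[0,0.25,-0.09,0.35,0,0],[0,0.26,-0.09,0.35,0,0],[0,0.26,-0.08,0.35,0,0]]'
python3 arc.py 2.3 1.9 8
```

```text
clock: 20.48
position: [0.5432, 0.0558, 0.2336]
ee_rot: [0.542, -2.937, -0.673]
force: [-0.1, 1.6, 0.1]
width: 0.199
gripper_force: 0.6
t 20.48 dev mm [ 0.2 -0.3  0.8] rotdev [ 0.4 -0.  -0. ] e from x 2.3 Fstand [ 1.5 -0.5  0.1] w 0.199 qmargin [ 0.61  0.57 -0.82  1.61 -0.04  1.23  1.8 ]
[0.0, 0.27, -0.07, 0.27, 0.01, 0.01]
[0.0, 0.27, -0.06, 0.36, 0.0, 0.0]
[0.0, 0.27, -0.06, 0.36, 0.0, 0.0]
[0.0, 0.28, -0.05, 0.36, 0.0, 0.0]
[0.0, 0.28, -0.04, 0.36, 0.0, 0.0]
[0.0, 0.28, -0.03, 0.36, 0.0, 0.0]
[0.0, 0.28, -0.03, 0.36, 0.0, 0.0]
[0.0, 0.28, -0.02, 0.36, 0.0, 0.0]
```

```bash
python3 -m handwheel '[[0,0.27,-0.07,0.3,0,0],[0,0.27,-0.06,0.36,0,0],[0,0.27,-0.06,0.36,0,0],[0,0.28,-0.05,0.36,0,0],[0,0.28,-0.04,0.36,0,0],[0,0.28,-0.03,0.36,0,0],[0,0.28,-0.03,0.36,0,0],[0,0.28,-0.02,0.36,0,0]]'
python3 arc.py 1.9 1.5 8
```

```text
clock: 21.15
position: [0.5295, 0.0914, 0.2555]
ee_rot: [0.556, -3.021, -0.385]
force: [-0.6, 2.0, -0.9]
width: 0.203
gripper_force: 0.7
t 21.15 dev mm [-0.3 -0.2 -0.5] rotdev [ 0. -0.  0.] e from x 1.9 Fstand [ 2.1 -0.1 -0.9] w 0.203 qmargin [ 0.47  0.44 -0.8   1.66  0.06  1.19  1.63]
[0.0, 0.29, -0.02, 0.36, 0.0, -0.0]
[0.0, 0.29, -0.01, 0.36, 0.0, 0.0]
[0.0, 0.29, -0.0, 0.36, 0.0, 0.0]
[0.0, 0.29, 0.0, 0.36, 0.0, 0.0]
[0.0, 0.29, 0.01, 0.36, 0.0, 0.0]
[0.0, 0.29, 0.02, 0.36, 0.0, 0.0]
[0.0, 0.28, 0.03, 0.36, 0.0, 0.0]
[0.0, 0.28, 0.03, 0.36, 0.0, 0.0]
```

```bash
python3 -m handwheel '[[0,0.29,-0.02,0.36,0,0],[0,0.29,-0.01,0.36,0,0],[0,0.29,0,0.36,0,0],[0,0.29,0,0.36,0,0],[0,0.29,0.01,0.36,0,0],[0,0.29,0.02,0.36,0,0],[0,0.28,0.03,0.36,0,0],[0,0.28,0.03,0.36,0,0]]'
python3 arc.py 1.5 1.1 8
```

```text
clock: 21.82
position: [0.5135, 0.1338, 0.262]
ee_rot: [0.567, -3.08, -0.082]
force: [-0.3, 1.6, -0.6]
width: 0.2
gripper_force: 0.7
t 21.82 dev mm [ 0.3 -0.3  0.3] rotdev [-0.1 -0.   0. ] e from x 1.5 Fstand [ 1.6 -0.3 -0.6] w 0.2 qmargin [ 0.26  0.36 -0.77  1.7   0.21  1.18  1.38]
[0.0, 0.28, 0.05, 0.39, 0.01, -0.0]
[0.0, 0.28, 0.05, 0.36, 0.0, 0.0]
[0.0, 0.29, 0.06, 0.0, 0.0, 0.0]
[0.0, 0.29, 0.07, 0.0, 0.0, 0.0]
[0.0, 0.28, 0.09, 0.0, 0.0, 0.0]
[0.0, 0.28, 0.1, 0.0, 0.0, 0.0]
[0.0, 0.27, 0.12, 0.0, 0.0, 0.0]
[0.0, 0.27, 0.13, 0.0, 0.0, 0.0]
```

```bash
python3 -m handwheel '[[0,0.28,0.05,0.39,0,0],[0,0.28,0.05,0.36,0,0],[0,0.29,0.06,0,0,0],[0,0.29,0.07,0,0,0],[0,0.28,0.09,0,0,0],[0,0.28,0.1,0,0,0],[0,0.27,0.12,0,0,0],[0,0.27,0.13,0,0,0]]'
python3 arc.py 1.1 0.75 8
```

```text
clock: 22.48
position: [0.4977, 0.1752, 0.2486]
ee_rot: [0.567, -3.089, -0.004]
force: [-0.1, 1.9, -1.5]
width: 0.201
gripper_force: 0.6
t 22.48 dev mm [-0.6 -0.3 -0.4] rotdev [-0.2  0.   0.1] e from x 1.11 Fstand [ 1.8 -0.6 -1.5] w 0.201 qmargin [ 0.15  0.36 -0.77  1.73  0.27  1.16  1.24]
[0.0, 0.23, 0.12, 0.04, -0.0, -0.02]
[0.0, 0.23, 0.13, 0.0, 0.0, 0.0]
[0.0, 0.22, 0.14, 0.0, 0.0, 0.0]
[0.0, 0.22, 0.15, 0.0, 0.0, 0.0]
[0.0, 0.21, 0.16, 0.0, 0.0, 0.0]
[0.0, 0.2, 0.17, 0.0, 0.0, 0.0]
[0.0, 0.2, 0.18, 0.0, 0.0, 0.0]
[0.0, 0.19, 0.19, 0.0, 0.0, 0.0]
```

```bash
python3 -m handwheel '[[0,0.23,0.12,0,0,0],[0,0.23,0.13,0,0,0],[0,0.22,0.14,0,0,0],[0,0.22,0.15,0,0,0],[0,0.21,0.16,0,0,0],[0,0.2,0.17,0,0,0],[0,0.2,0.18,0,0,0],[0,0.19,0.19,0,0,0]]'
python3 arc.py .75 0.5 8
```

```text
clock: 23.15
position: [0.4854, 0.2073, 0.2238]
ee_rot: [0.568, -3.089, -0.004]
force: [-0.7, 0.3, -0.7]
width: 0.198
gripper_force: 0.5
t 23.15 dev mm [ 0.3 -0.3  0.1] rotdev [-0.2 -0.   0. ] e from x 0.75 Fstand [ 0.5  0.5 -0.7] w 0.198 qmargin [ 0.08  0.38 -0.77  1.77  0.29  1.11  1.15]
[0.0, 0.12, 0.14, 0.04, 0.0, -0.01]
[0.0, 0.12, 0.14, 0.0, 0.0, 0.0]
[0.0, 0.11, 0.15, 0.0, 0.0, 0.0]
[0.0, 0.11, 0.15, 0.0, 0.0, 0.0]
[0.0, 0.11, 0.15, 0.0, 0.0, 0.0]
[0.0, 0.1, 0.16, 0.0, 0.0, 0.0]
[0.0, 0.1, 0.16, 0.0, 0.0, 0.0]
[0.0, 0.09, 0.16, 0.0, 0.0, 0.0]
```

```bash
python3 -m handwheel '[[0,0.12,0.14,0,0,0],[0,0.12,0.14,0,0,0],[0,0.11,0.15,0,0,0],[0,0.11,0.15,0,0,0],[0,0.11,0.15,0,0,0],[0,0.1,0.16,0,0,0],[0,0.09,0.16,0,0,0],[0,0.08,0.16,0,0,0]]'
python3 -m handwheel '[[0,0.05,0.13,0,0,0],[0,0.04,0.13,0,0,0],[0,0.04,0.13,0,0,0],[0,0.04,0.13,0,0,0],[0,0.04,0.12,0,0,0],[0,0.04,0.1,0,0,0],[0,0.03,0,0,0,0],[0,0.02,0,0,0,0]]'
python3 arc.py .38 0.38 1
python3 - <<'E'
from fit import *
sp=np.load('sp.npy')
for n in('top','scene'):
    im=get_image(n);I=im['image'].astype(int); r=(I[...,0]>110)&(I[...,1]<50)&(I[...,2]<50)
    nl,lab,st,ce=cv2.connectedComponentsWithStats(r.astype(np.uint8)); 
    print(n,[(st[i].tolist(),ce[i].round(1).tolist()) for i in range(1,nl) if st[i,4]>30])
E
```

```text
clock: 23.82
position: [0.4795, 0.2229, 0.1998]
ee_rot: [0.568, -3.089, -0.004]
force: [0.0, 1.0, -0.6]
width: 0.203
gripper_force: 0.4
clock: 24.48
position: [0.4774, 0.2281, 0.1851]
ee_rot: [0.568, -3.089, -0.004]
force: [-0.6, -0.1, -0.0]
width: 0.2
gripper_force: 0.0
t 24.48 dev mm [-1.1 -0.2 -1.4] rotdev [-0.1  0.   0. ] e from x 0.4 Fstand [ 0.2  0.6 -0. ] w 0.2 qmargin [ 0.02  0.43 -0.75  1.82  0.33  1.03  1.07]
[0.01, 0.05, -0.07, 0.03, -0.0, -0.01]
top []
scene [([277, 132, 17, 6, 76], [285.9, 134.5]), ([305, 135, 22, 6, 95], [314.6, 137.4]), ([141, 155, 54, 8, 268], [167.0, 158.4])]
```

The pot is back on its stop: the bar spans 277–327, row 132, exactly as at the start, and the finger force is zero. I open slightly, lift straight off and check.

```bash
python3 -m handwheel '[[0,0,0,0,0,0],[0,0,0,0,0,0],[0,0,0,0,0,0]]' 0.35
python3 -m handwheel '[[0,0,-0.3,0,0,0],[0,0,-0.6,0,0,0],[0,0,-1,0,0,0],[0,0,-1,0,0,0],[0,0,-1,0,0,0],[0,0,-1,0,0,0],[0,0,-1,0,0,0],[0,0,-1,0,0,0]]'
python3 -m handwheel '[[0,1,0,0,0,0],[0,1,0,0,0,0],[0,1,0,0,0,0],[0,1,0,0,0,0],[0,1,0,0,0,0],[0,0.5,0,0,0,0],[0,0,0,0,0,0],[0,0,0,0,0,0]]'
python3 - <<'E'
from fit import *
sp=np.load('sp.npy');out=[]
for n,(x,y) in(('scene',(220,120)),('top',(150,160))):
    im=get_image(n); out.append(cv2.resize(im['image'][y:y+150,x:x+150],(400,400),interpolation=cv2.INTER_CUBIC))
    for d in place_of('tray',n)[:1]: print(n,d['score'],R.from_euler('z',-sp[2]).apply(onz(im,*(np.array(d['point'])*[560,420]),0)-[sp[0],sp[1],0]).round(4))
    for l in('jar','tin','hammer'): print(l,[onz(im,*(np.array(d['point'])*[560,420]),0).round(3).tolist() for d in place_of(l,n)[:1]])
cv2.imwrite('pics/e1.png',np.hstack(out)[...,::-1])
E
```

```text
clock: 24.83
position: [0.4774, 0.2283, 0.1854]
ee_rot: [0.568, -3.089, -0.004]
force: [0.3, 0.7, -0.2]
width: 0.336
gripper_force: 0.0
clock: 25.5
position: [0.4773, 0.2282, 0.3256]
ee_rot: [-0.569, 3.089, 0.005]
force: [0.7, -0.0, 0.2]
width: 0.35
gripper_force: 0.0
clock: 26.17
position: [0.4384, 0.3306, 0.3241]
ee_rot: [0.57, -3.089, -0.004]
force: [0.4, 0.2, 0.2]
width: 0.351
gripper_force: 0.0
scene 0.78 [-0.0256 -0.0002  0.    ]
jar [[0.75, -0.235, 0.0]]
tin [[0.771, -0.01, 0.0]]
hammer [[0.326, 0.207, 0.0]]
top 0.74 [-0.0308 -0.0112  0.    ]
jar [[0.753, -0.239, 0.0]]
tin [[0.772, -0.004, 0.0]]
hammer [[0.329, 0.219, 0.0]]
```

View pics/e1.png

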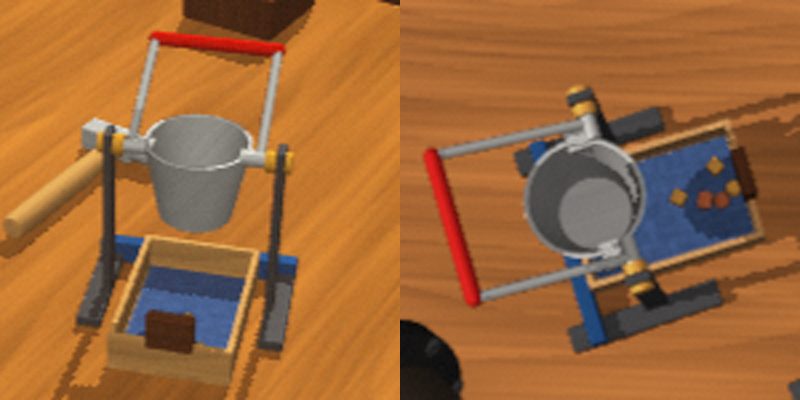

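The pot is upright and empty, and all five castings lie in the tray near (715,185). The tray is at the stop and the bystanders have not moved.

```bash
python3 -c "from cell import sign_off; print(sign_off())"
```

```text
the job is handed in; nothing more can be done
None
```

The job is done and handed in at about 26 s on the robot's clock: the tray sits against the blue stop bar with all five castings in it, the pot was eased back upright with the bar, and the jar, tin and hammer are where they started.

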